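# Open the sewing case: press, squeeze the safety tab, lift the catch, raise the lid

### The job

Open the sewing case on the table: press the end of its lever catch down, squeeze the yellow safety tab in and, still squeezing, lift the lever and fold it back past upright towards the front of the case. Then raise the lid by one of its dark lugs until it stands open near upright, and let go, leaving the thread cone, button jar and rotary cutter where they are.

Things in the scene. Friction and masses are not known exactly. Their poses are not given: they have to be found in the camera images.
- case: Sewing case: dark blue box 180 (x) x 260 (y) x 85 mm under a coral lid 15 mm thick (lid top 100 mm above the table). Heavy, does not move. Origin: centre of its underside. Its x axis points from its front (lever hinge, nearer the robot) to its back (lid hinge); y to its left, z up.
- lever (a joint): Steel lever lying from the case's front over the mid lid, strap 140 x 29 x 8 mm. Radians: 0 locked; negative as its free end is pressed down (stop -0.11) against a rubber spring, 6 to 12 N at catch_grip; positive as it is lifted and folded to the front (1.57 upright, stop 1.9). While locked it will not lift. Once free it stays at any angle; past 1.6 it clears the lid.
- lever_hinge (a point): On the lever's hinge axis, in the middle of the case's width: 105 mm in front of the case's centre, 122 mm above the table. The axis runs along case y.
- catch_grip (a point): Pinch point at the lever's free end (pinch along case y), on the lever: 122 mm from its hinge along the strap, 24 mm above the strap's middle; 146 mm above the table when locked. It is the middle, in y, of the squeezed pair of upright cheeks: yellow (tab, right) and black (fixed, left).
- tab (a joint): Yellow safety tab, slides to the left (case +y). Metres: 0 out (locked), 0.012 fully in, free of the keeper from 0.009. Spring: 6 N to start, 12 N fully in; springs back when let go. It jams after about 1 mm behind the keeper's lip until the lever is pressed below about -0.07; then it slides in, and must be held in until the lever is above 0.15.
- tab_cheek (a point): Centre of the yellow tab cheek, moving with the tab. Both cheeks are 36 mm long (x), 8 mm thick, 42 mm high (118 to 160 mm above the table when locked). Over their outer faces: 50 mm with the tab out (30 mm right to 20 mm left of the lever's middle), 38 mm fully in.
- keeper (a point): Top of the steel keeper, a small hook on the lid that holds the tab's tooth; right of the lever, 52 mm nearer the lever hinge than catch_grip, 20 mm long (x), 131 mm above the table when the lid is shut. Its edge turns down in a 4 mm lip in front of the tooth.
- lid (a joint): Lid angle in radians: 0 shut, grows as its front edge rises; stop at 1.75. Stiff hinge: it stays where it is left; lifting takes about 6 N at a lug. It cannot open while the lever lies over it.
- lid_hinge (a point): On the lid's hinge axis, which runs along case y: at the case's back edge, 90 mm behind its centre, 85 mm above the table.
- lug_left (a point): Left (case +y) dark blue lug standing on the lid towards its front left corner, for lifting it: 30 mm long (x), 18 mm wide (y), 46 mm high (100 to 146 mm above the table when shut). Point: in the middle of the lug, 128 mm above the table when shut, 145 mm in front of lid_hinge, 108 mm left of the case's middle; it moves with the lid. The folded lever stands up to 270 mm high: pass above it.
- lug_right (a point): The same lug at the right (case -y), 108 mm right of the case's middle; either will do.
- thread_cone_mid (a point): Bystander: coral thread cone, 64 mm wide at the foot, 115 mm high, standing beside the case. Point: half-way up.
- button_jar_mid (a point): Bystander: amber jar of buttons with a yellow cap, 60 mm wide, 85 mm high, standing beside the case. Point: half-way up.
- rotary_cutter_mid (a point): Bystander: yellow and black rotary cutter, 145 mm long, 18 mm high, lying on the table to the right of the case, near its front. Point: half-way up, near its middle.

How it is judged:
On the way, in this order (a step that is already met when the one before it is completed fails the run):
1. the safety tab is squeezed in while the lever is still down (value of joint tab above 0.009 m and value of joint lever below 0.1 rad), for 0.05 s.
2. the lever is folded back past upright with the lid still shut (value of joint lever above 1.5 rad and value of joint lid below 0.2 rad), for 0.1 s.
At the end, for the whole second after the job is handed in: The lid stands open by more than 1.0 rad (57 degrees), the lever is folded back past 1.5 rad, and both are at rest (value of joint lid above 1 rad and value of joint lever above 1.5 rad and velocity of joint lid between -0.05 and 0.05 rad/s and velocity of joint lever between -0.05 and 0.05 rad/s); the robot touches nothing.
It fails at once if the thread cone is moved by more than 30 mm (distance of thread_cone_mid from where it was at the start of the episode above 0.03 m).
It fails at once if the button jar is moved by more than 30 mm (distance of button_jar_mid from where it was at the start of the episode above 0.03 m).
It fails at once if the rotary cutter is moved by more than 30 mm (distance of rotary_cutter_mid from where it was at the start of the episode above 0.03 m).
It also fails if it takes over 59 s, if anything falls off the work surface, if the arm or the gripper's body presses on something with over 40 N, if the wrist force passes 120 N, or if a joint passes its speed limit or range.

### The arm

A 7-joint arm with a two-finger parallel gripper is mounted at the origin on the work surface. World frame = base frame: x ahead of the robot, y to its left, z up, the work surface at z = 0. Lengths are in m, angles in rad, forces in N, time in s.
With the tool pointing down it reaches from about 0.4 to 0.875 m from the base axis. Payload 19.3 kg.
Tool frame: the origin (TCP) lies between the finger pads; the fingertips stand 17 mm ahead of it and the grasp point (between the pads) lies 2 mm behind it (bot.finger_overhang is the distance from the TCP to the fingertips, in m); z points along the fingers, y is the line along which they close (so a half turn about z gives the same grasp; the last joint's range is limited). The gripper opens to 85 mm and grips with 20 to 120 N. Pads are 22 mm wide; open, the fingers measure 114 mm over their backs; the gripper's body (76 mm by 85 mm) begins 54 mm behind the grasp point. The pads swing forward as they close: fully open they stand 13 mm farther back than shut.
Start: joints at [1.208, 0.521, -0.036, 1.599, 0.021, 1.021, -0.113], TCP at [0.18, -0.598, 0.248] pointing down, gripper open.
Joint ranges: [-2.91, 2.91], [-0.3, 2.13], [-1.5, 1.42], [0.17, 2.43], [-1.26, 4.41], [0.16, 1.93], [-2.52, 2.52]. Speed limits (rad/s): [1.89, 1.89, 2.39, 2.39, 3.01, 3.01, 3.01].

### API

Orientations are given as [roll, pitch, yaw] about the fixed x, y, z axes, in that order (R = Rz(yaw) Ry(pitch) Rx(roll)).
In Python, from workcell import observe, grab_frame, bot gives the robot as it stands.
- The arm moves only by the shell command python3 -m crank 'ROWS' [FORCE]. ROWS is a JSON object of lists of equal length, an entry for each row: "linear": the shift along the world's x, y, z each as a share of 0.25 m, from -1 to 1, a list of three; "delta_rot": the turn, a rotation vector about the world's x, y, z each as a share of 30 degrees, from -1 to 1, a list of three; "fingers": the opening, from -1 (shut) to 1 (fully open). In form: {"linear": [[dx, dy, dz], ...], "delta_rot": [[rx, ry, rz], ...], "fingers": [fingers, ...]}. A call has 1 to 5 rows; each row is the pose to reach, as a shift and turn from the pose commanded when the call began; what a row does not reach only later rows make up. A row lasts 1/10 s, in which the tool goes at most 50 mm and 8.59 degrees, less where a joint would pass 70% of its speed; a pose out of reach is approached as far as the arm can. A call with a number of a shift or a turn outside -1 to 1 is refused whole. A call with a gripper value outside its range is refused whole. The fingers move at their own pace and stop on an object; FORCE is the grip in N (left out, the last holds). Time passes only in rows, so rows that repeat a pose let the fingers close. It gives the time, the measured TCP pose, the force, the opening and the grip force at its end, in the units of the state.
- observe(): the state, without advancing time (a new reading comes with each control period).
- grab_frame(name): name is "side" or "top"; returns a dict with "image" (400x640x3 uint8, red, green, blue), "mtx" (3x3 intrinsics, pixels), "k1" (the pictures are not rectified: a ray, as slopes to the right and down, at radius r is drawn at 1 + k1 r^2 times it, then the intrinsics apply), "xyz" and "orientation" of the camera in the world. Camera axes: x right, y down, z forward; pixel columns grow to the right and rows downward; lengths in m; the calibration is good to about 2 mm. A picture is of the moment at which its call begins. There is no depth.
- bot.job_done(): hands the job in; it is judged then, once.
The state is a dict: "clock": time; "qpos": joint angles; "qd": joint speeds; "joint_efforts": joint torques, N m; "position": TCP position; "tool_rot": TCP orientation; "force": force on the tool from outside, world axes, zero at the start; "moment": the same for the moment, N m; "grip_width": finger opening in m; "finger_force": force on a finger pad.
Only numpy, scipy, OpenCV 4.12 (cv2) and the standard library are available. Lean on these libraries where they do the work, as an engineer would, in place of code of your own. Each camera call takes 0.05 s, during which the arm holds its last target. There are 200 camera calls.

## Working session

There is one attempt and no reset: what is moved stays moved. The work goes in short steps, Python scripts to look and compute and a shell command to move; the robot and the scene stay as the last step left them, time stands still between calls to the robot, and variables do not carry over. Pictures are saved under pics/ and viewed, at most 10 in all, crops included, and the job is handed in when it is done.

```bash
ls; mkdir -p pics; python3 - <<'E'
from workcell import observe, grab_frame, bot
import cv2
for n in("side","top"):
    f=grab_frame(n); cv2.imwrite(f"pics/{n}0.png",f["image"][:,:,::-1]); print(n,f["mtx"].tolist(),f["k1"],f["xyz"],f["orientation"])
s=observe();print(s["position"],s["tool_rot"],s["force"],s["grip_width"],s["clock"],bot.finger_overhang)
E
```

```text
pics
side [[421.78075628109633, 0.0, 320.7978735829733], [0.0, 421.78075628109633, 205.49276456874398], [0.0, 0.0, 1.0]] -0.08409030508584735 [ 0.46849981 -0.76116283  0.55528374] [-2.06973421  0.01386721 -0.18531409]
top [[379.5209660931855, 0.0, 317.79674829640976], [0.0, 379.5209660931855, 202.99423810822344], [0.0, 0.0, 1.0]] 0.026153345820379176 [0.47816449 0.02371747 0.92327905] [-3.00272504e+00 -2.12209755e-03 -1.54486902e+00]
[ 0.18029499 -0.59815461  0.2478107 ] [-3.14063391e+00  6.71376042e-05  2.92814465e-01] [-0.94540621 -0.21016189 -0.04815545] 0.0854935841549256 0.1 0.017
```

View pics/side0.png

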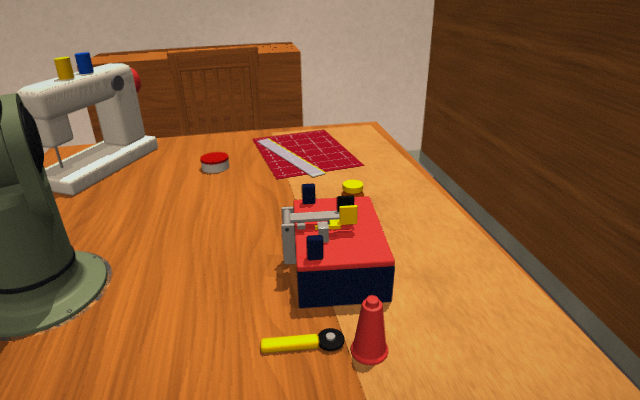

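View pics/top0.png

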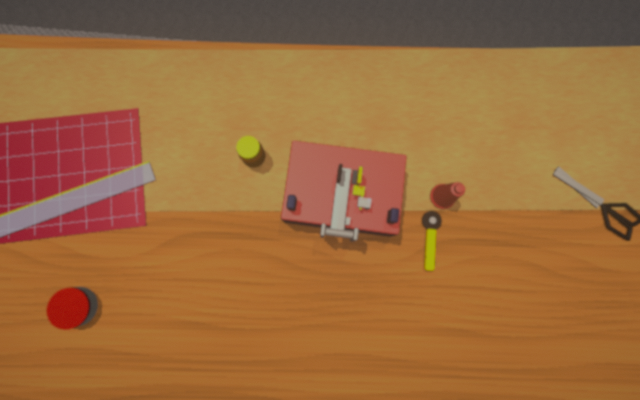

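Side: case with lever pointing back (cheeks at ~(347,213)), cone at (370,330), cutter at (303,342). Top: lid corners about (292,142), (406,155), (398,234), (283,219), lugs at (292,202) and (393,215), tab at ~(359,178), jar at (250,150).

```bash
cat > h.py <<'E'
import numpy as np, cv2
from scipy.spatial.transform import Rotation as R
from workcell import observe, grab_frame, bot
def ray(f,px):
    p=(np.array(px,float)-f["mtx"][:2,2])/f["mtx"][0,0]; q=p.copy()
    for _ in range(20): q=p/(1+f["k1"]*(q@q))
    return R.from_euler('xyz',f["orientation"]).apply([q[0],q[1],1.])
def onz(f,px,z):
    d=ray(f,px); c=np.array(f["xyz"]); return c+d*(z-c[2])/d[2]
def proj(f,P):
    v=R.from_euler('xyz',f["orientation"]).inv().apply(np.array(P)-f["xyz"]); q=v[:2]/v[2]
    return q*(1+f["k1"]*(q@q))*f["mtx"][0,0]+f["mtx"][:2,2]
def hsv(f,lo,hi): return cv2.inRange(cv2.cvtColor(f["image"],cv2.COLOR_RGB2HSV),np.array(lo),np.array(hi))
E
python3 - <<'E'
from h import *
f=grab_frame("top"); 
m=hsv(f,(0,100,60),(6,255,255))|hsv(f,(172,100,60),(179,255,255))
m[:, :270]=0; m[:,420:]=0; m[:120]=0; m[250:]=0
c=max(cv2.findContours(cv2.morphologyEx(m,cv2.MORPH_CLOSE,np.ones((9,9))),0,2)[0],key=cv2.contourArea)
box=cv2.boxPoints(cv2.minAreaRect(c)); P=np.array([onz(f,b,.1) for b in box])
print(box,P,P.mean(0)); print([np.linalg.norm(P[i]-P[i-1]) for i in range(4)],[np.degrees(np.arctan2(*(P[i]-P[i-1])[[1,0]])) for i in range(4)])
d=hsv(f,(105,60,0),(135,255,90)); y=hsv(f,(25,150,100),(35,255,255))
for n,m in(("dark",d),("yel",y)):
    k,l,st,ce=cv2.connectedComponentsWithStats(m[130:240,270:410])
    for i in range(1,k):
        if st[i,4]>15:
            px=ce[i]+[270,130]; print(n,st[i],px,onz(f,px,.146),onz(f,px,.16))
cv2.imwrite("pics/t1.png",cv2.resize(f["image"][120:280,230:480,::-1],None,fx=3.2,fy=3.2,interpolation=2))
E
```

```text
[[280.89716 220.60217]
 [291.11707 140.88681]
 [407.76385 155.84152]
 [397.54395 235.55688]] [[ 0.5524754   0.10418554  0.1       ]
 [ 0.73205883  0.08832016  0.1       ]
 [ 0.70443551 -0.17249498  0.1       ]
 [ 0.52668386 -0.14928239  0.1       ]] [ 0.6289134  -0.03231792  0.1       ]
[np.float64(0.254776756389665), np.float64(0.1802828899919534), np.float64(0.26227387683473474), np.float64(0.17926091170194092)] [np.float64(84.18988554303208), np.float64(-5.04871371281392), np.float64(-96.04574367644273), np.float64(172.55984689660642)]
yel [87 37  5 16 57] [359.0877193  174.78947368] [ 0.64854937 -0.05980844  0.146     ] [ 0.64548048 -0.05830401  0.16      ]
yel [83 55 11 11 92] [358.04347826 190.38043478] [ 0.61545136 -0.0580098   0.146     ] [ 0.61297862 -0.05653777  0.16      ]
```

View pics/t1.png

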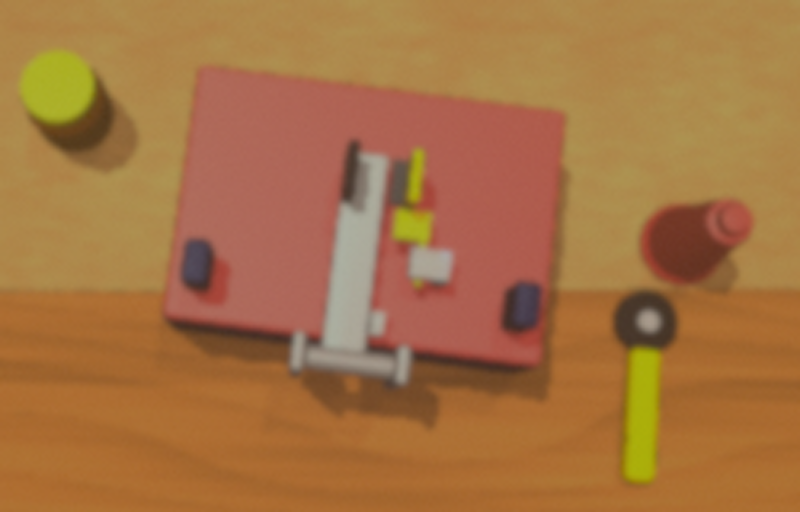

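Lid centre is about (0.629, -0.032) with case yaw about -6°, so catch_grip is near (0.646, -0.034). The cone stands close on the right, so I'll use the left lug later. Now I'll move above the catch.

```bash

python3 -m crank '{"linear":[[0.62,0.75,0.16],[0.62,0.75,0.16],[0.62,0.75,0.16],[0.62,0.75,0.16],[0.62,0.75,0.16]],"delta_rot":[[0,0,-0.76],[0,0,-0.76],[0,0,-0.76],[0,0,-0.76],[0,0,-0.76]],"fingers":[1,1,1,1,1]}'
python3 -m crank '{"linear":[[0.62,0.75,0],[0.62,0.75,0],[0.62,0.75,0],[0.62,0.75,0],[0.62,0.75,0]],"delta_rot":[[0,0,0],[0,0,0],[0,0,0],[0,0,0],[0,0,0]],"fingers":[1,1,1,1,1]}'
python3 -m crank '{"linear":[[0.61,0.75,0],[0.61,0.75,0],[0.61,0.75,0],[0.61,0.75,0],[0.61,0.75,0]],"delta_rot":[[0,0,0],[0,0,0],[0,0,0],[0,0,0],[0,0,0]],"fingers":[1,1,1,1,1]}'; python3 -c "
from h import *
s=observe();print(s['position'],s['tool_rot'],s['qpos'],s['force'])"
```

```text
clock: 0.65
position: [0.3365, -0.409, 0.2886]
tool_rot: [-3.142, -0.0, -0.105]
force: [1.5, -0.4, 0.0]
grip_width: 0.0857
finger_force: 0.0
clock: 1.15
position: [0.4916, -0.221, 0.2883]
tool_rot: [-3.141, -0.0, -0.104]
force: [0.3, -1.0, 0.3]
grip_width: 0.0854
finger_force: 0.0
clock: 1.65
position: [0.644, -0.0332, 0.288]
tool_rot: [-3.141, 0.0, -0.104]
force: [-0.1, -1.5, 0.5]
grip_width: 0.0853
finger_force: 0.0
[ 0.6440132  -0.03323895  0.28802133] [-3.14113295e+00  2.58793063e-04 -1.04014523e-01] [ 0.06021874  0.52176174 -0.1535309   1.49180475  0.08364295  1.13464033
 -1.78337085] [-0.06021194 -1.45252595  0.51332607]
```

```bash

python3 -m crank '{"linear":[[0.01,-0.02,-0.2],[0.01,-0.02,-0.4],[0.01,-0.02,-0.5],[0.01,-0.02,-0.58],[0.01,-0.02,-0.58]],"delta_rot":[[0,0,0],[0,0,0],[0,0,0],[0,0,0],[0,0,0]],"fingers":[1,1,1,1,1]}' 40
python3 -c "
from h import *
s=observe();print(s['position'],s['force'])
f=grab_frame('side');cv2.imwrite('pics/s2.png',cv2.resize(f['image'][130:290,240:440,::-1],None,fx=3.7,fy=3.7,interpolation=2))
print(proj(f,[.6455,-.06,.139]),proj(f,[.648,-.018,.139]))"
```

```text
clock: 2.15
position: [0.6438, -0.0408, 0.1404]
tool_rot: [3.141, 0.005, -0.105]
force: [-0.8, -0.4, 0.0]
grip_width: 0.0852
finger_force: 0.0
[ 0.64383153 -0.04084482  0.14041544] [-0.78751812 -0.38530956  0.03425148]
[346.39228989 215.41368302] [342.75368386 205.33925156]
```

View pics/s2.png

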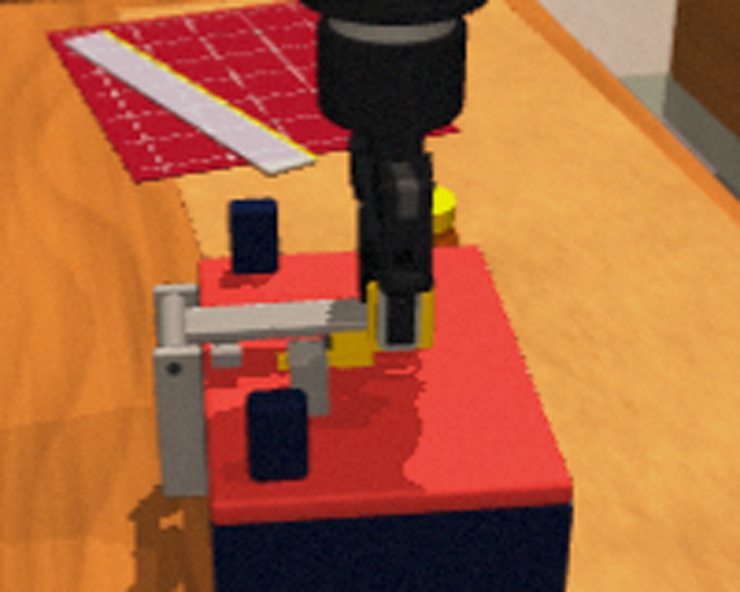

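The right finger (crop ~(402,310)) sits outside the yellow cheek and is centred on it. Closing.

```bash

python3 -m crank '{"linear":[[0,0,0],[0,0,0],[0,0,0],[0,0,0],[0,0,0]],"delta_rot":[[0,0,0],[0,0,0],[0,0,0],[0,0,0],[0,0,0]],"fingers":[-1,-1,-1,-1,-1]}' 35
python3 -m crank '{"linear":[[0,0,0],[0,0,0],[0,0,0],[0,0,0],[0,0,0]],"delta_rot":[[0,0,0],[0,0,0],[0,0,0],[0,0,0],[0,0,0]],"fingers":[-1,-1,-1,-1,-1]}'
```

```text
clock: 2.7
position: [0.6467, -0.0382, 0.145]
tool_rot: [-3.138, -0.003, -0.103]
force: [2.7, 12.0, 6.3]
grip_width: 0.0474
finger_force: 37.2
clock: 3.2
position: [0.6467, -0.0382, 0.1451]
tool_rot: [-3.138, -0.003, -0.103]
force: [3.0, 12.0, 5.3]
grip_width: 0.0471
finger_force: 37.2
```

```bash

python3 -m crank '{"linear":[[0,0,-0.015],[0,0,-0.03],[0,0,-0.04],[0,0,-0.05],[0,0,-0.05]],"delta_rot":[[0,0.05,0],[0,0.1,0],[0,0.15,0],[0,0.15,0],[0,0.15,0]],"fingers":[-1,-1,-1,-1,-1]}'
```

```text
clock: 3.7
position: [0.6491, -0.0333, 0.1336]
tool_rot: [-3.14, 0.07, -0.101]
force: [12.3, 33.7, 12.8]
grip_width: 0.0365
finger_force: 36.4
```

Tab is in (36.5 mm). Work out the arc table for the lift.

```bash
python3 - <<'E'
import numpy as np
p=lambda t:np.array([.122*np.cos(t)-.024*np.sin(t),.122*np.sin(t)+.024*np.cos(t)])
th=[-.09,.05,.15,.25,.35,.5,.65,.8,.95,1.1,1.3,1.5,1.7]
for b in(-.09,.35,.8):
  print(b,[(t,*np.round(np.array([.9945*d[0],-.105*d[0],d[1]])/.25,3)) for t in th if t>b for d in[p(t)-p(b)]])
E
```

```text
-0.09 [(0.05, np.float64(-0.012), np.float64(0.001), np.float64(0.069)), (0.15, np.float64(-0.026), np.float64(0.003), np.float64(0.116)), (0.25, np.float64(-0.045), np.float64(0.005), np.float64(0.162)), (0.35, np.float64(-0.069), np.float64(0.007), np.float64(0.206)), (0.5, np.float64(-0.112), np.float64(0.012), np.float64(0.266)), (0.65, np.float64(-0.163), np.float64(0.017), np.float64(0.32)), (0.8, np.float64(-0.222), np.float64(0.023), np.float64(0.365)), (0.95, np.float64(-0.287), np.float64(0.03), np.float64(0.401)), (1.1, np.float64(-0.357), np.float64(0.038), np.float64(0.427)), (1.3, np.float64(-0.454), np.float64(0.048), np.float64(0.444)), (1.5, np.float64(-0.553), np.float64(0.058), np.float64(0.442)), (1.7, np.float64(-0.649), np.float64(0.069), np.float64(0.42))]
0.35 [(0.5, np.float64(-0.043), np.float64(0.005), np.float64(0.061)), (0.65, np.float64(-0.095), np.float64(0.01), np.float64(0.114)), (0.8, np.float64(-0.154), np.float64(0.016), np.float64(0.159)), (0.95, np.float64(-0.219), np.float64(0.023), np.float64(0.195)), (1.1, np.float64(-0.288), np.float64(0.03), np.float64(0.221)), (1.3, np.float64(-0.385), np.float64(0.041), np.float64(0.238)), (1.5, np.float64(-0.484), np.float64(0.051), np.float64(0.236)), (1.7, np.float64(-0.58), np.float64(0.061), np.float64(0.214))]
0.8 [(0.95, np.float64(-0.065), np.float64(0.007), np.float64(0.036)), (1.1, np.float64(-0.135), np.float64(0.014), np.float64(0.062)), (1.3, np.float64(-0.232), np.float64(0.024), np.float64(0.079)), (1.5, np.float64(-0.331), np.float64(0.035), np.float64(0.077)), (1.7, np.float64(-0.427), np.float64(0.045), np.float64(0.055))]
```

```bash

python3 -m crank '{"linear":[[0,0.02,0],[-0.012,0.02,0.07],[-0.026,0.023,0.116],[-0.045,0.025,0.162],[-0.069,0.027,0.206]],"delta_rot":[[0,0,0],[-0.03,-0.27,0],[-0.05,-0.46,0],[-0.07,-0.65,0],[-0.09,-0.84,0]],"fingers":[-1,-1,-1,-1,-1]}'
python3 -c "
from h import *
s=observe();print(s['position'],s['qpos'],s['force'])"
```

```text
clock: 4.2
position: [0.6309, -0.0305, 0.1858]
tool_rot: [3.138, -0.376, -0.103]
force: [13.5, 8.3, 0.4]
grip_width: 0.0362
finger_force: 35.5
[ 0.63091898 -0.03051907  0.1857705 ] [-0.05142699  0.46802974 -0.03788605  1.95849273  0.25441152  0.35622924
 -1.97950604] [13.53242396  8.30795043  0.42298722]
```

```bash

python3 -m crank '{"linear":[[-0.035,0.005,0.061],[-0.087,0.01,0.114],[-0.145,0.016,0.159],[-0.145,0.016,0.159],[-0.145,0.016,0.159]],"delta_rot":[[0,0,0],[0,0,0],[0,0,0],[0,0,0],[0,0,0]],"fingers":[-1,-1,-1,-1,-1]}' 30
python3 -c "
from h import *
s=observe();print(s['position'],s['qpos'],s['force'])"
```

```text
clock: 4.7
position: [0.5923, -0.0267, 0.2236]
tool_rot: [3.136, -0.367, -0.102]
force: [-0.5, 18.1, 3.8]
grip_width: 0.0359
finger_force: 36.7
[ 0.59230544 -0.02666976  0.22363305] [-0.05159416  0.35860284 -0.05458851  2.01303235  0.2378734   0.42174994
 -1.97366718] [-0.50029709 18.14997122  3.81735531]
```

```bash

python3 -m crank '{"linear":[[-0.065,0.007,0.036],[-0.135,0.014,0.062],[-0.232,0.02,0.079],[-0.331,0.025,0.077],[-0.331,0.025,0.077]],"delta_rot":[[0,0,0],[0,0,0],[0,0,0],[0,0,0],[0,0,0]],"fingers":[-1,-1,-1,-1,-1]}'
python3 -m crank '{"linear":[[-0.05,0.005,-0.008],[-0.1,0.01,-0.023],[-0.13,0.01,-0.035],[-0.13,0.01,-0.035],[-0.13,0.01,-0.035]],"delta_rot":[[0,0,0],[0,0,0],[0,0,0],[0,0,0],[0,0,0]],"fingers":[-1,-1,-1,-1,-1]}'
python3 -c "
from h import *
s=observe();print(s['position'],s['qpos'],s['force'])
f=grab_frame('side');cv2.imwrite('pics/s3.png',cv2.resize(f['image'][130:290,200:400,::-1],None,fx=3.7,fy=3.7,interpolation=2))"
```

```text
clock: 5.2
position: [0.5088, -0.0185, 0.243]
tool_rot: [3.138, -0.369, -0.1]
force: [-0.9, 35.9, -1.0]
grip_width: 0.0365
finger_force: 41.8
clock: 5.7
position: [0.4793, -0.0156, 0.2349]
tool_rot: [3.139, -0.372, -0.099]
force: [0.4, 42.3, 5.7]
grip_width: 0.0361
finger_force: 44.9
[ 0.47930362 -0.01559618  0.23491252] [-0.11382417  0.16592085 -0.04282022  2.26199919  0.28505429  0.36721351
 -2.0736162 ] [ 0.4270777  42.34808405  5.71230164]
```

View pics/s3.png

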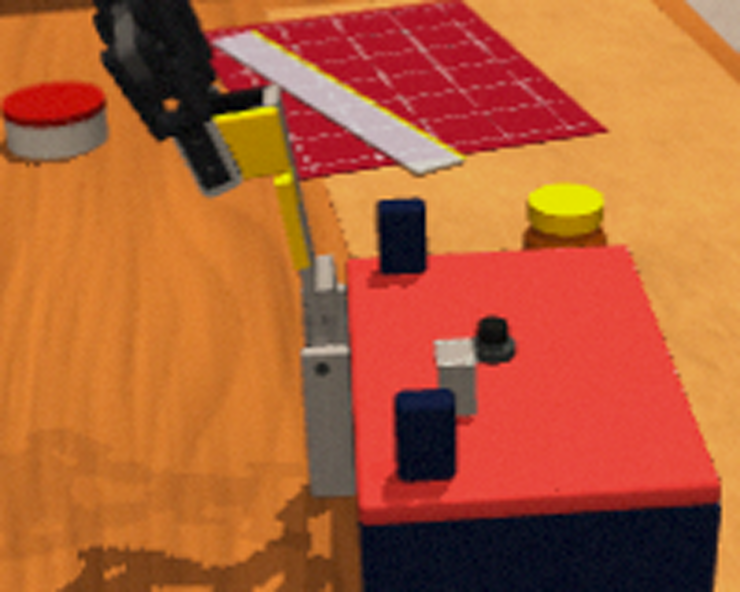

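The lever is folded past upright (strap leaning front of the hinge at crop (290,150)); the lid is shut. Release and retreat along the tool axis.

```bash

python3 -m crank '{"linear":[[0,0.02,0],[0,0.02,0],[0,0.02,0],[0,0.02,0],[0,0.02,0]],"delta_rot":[[0,0,0],[0,0,0],[0,0,0],[0,0,0],[0,0,0]],"fingers":[0.9,0.9,0.9,0.9,0.9]}'
python3 -m crank '{"linear":[[-0.05,0,0.13],[-0.1,0,0.26],[-0.15,0,0.39],[-0.18,0,0.5],[-0.18,0,0.6]],"delta_rot":[[0,0,0],[0,0,0],[0,0,0],[0,0,0],[0,0,0]],"fingers":[0.9,0.9,0.9,0.9,0.9]}'
python3 -c "
from h import *
s=observe();print(s['position'],s['tool_rot'],s['qpos'],s['force'])
f=grab_frame('side');cv2.imwrite('pics/s4.png',cv2.resize(f['image'][100:290,200:400,::-1],None,fx=3,fy=3,interpolation=2))"
```

```text
clock: 6.25
position: [0.4767, -0.0166, 0.2327]
tool_rot: [3.133, -0.365, -0.106]
force: [0.1, 0.8, -0.2]
grip_width: 0.0808
finger_force: 0.0
clock: 6.75
position: [0.4307, -0.0166, 0.3843]
tool_rot: [3.133, -0.365, -0.106]
force: [-0.0, 0.2, -1.3]
grip_width: 0.0808
finger_force: 0.0
[ 0.43073978 -0.01659262  0.38428622] [ 3.13322395 -0.36544458 -0.10589374] [-0.09616528 -0.12712856 -0.07245658  2.11755684  0.13380917  0.80483468
 -1.92388245] [-0.02685189  0.20312741 -1.31686388]
```

View pics/s4.png

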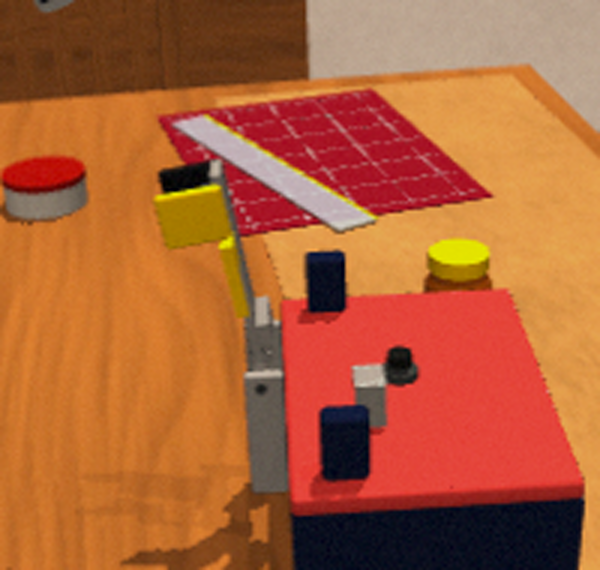

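Lever stays folded; left lug is visible at crop (325,282). Moving above it.

```bash

python3 -m crank '{"linear":[[0.62,0.39,-0.1],[0.62,0.39,-0.1],[0.62,0.39,-0.2],[0.62,0.39,-0.2],[0.62,0.39,-0.2]],"delta_rot":[[0.07,0.69,0],[0.07,0.69,0],[0.07,0.69,0],[0.07,0.69,0],[0.07,0.69,0]],"fingers":[0.6,0.6,0.6,0.6,0.6]}'
python3 -c "
from h import *
s=observe();print(s['position'],s['tool_rot'])
f=grab_frame('side')
print(proj(f,[.5856,.0812,.123]))
m=hsv(f,(100,60,0),(140,255,110))[160:230,290:330];k,l,st,ce=cv2.connectedComponentsWithStats(m)
print([(st[i],ce[i]+[290,160]) for i in range(1,k) if st[i,4]>30])
c=ce[max(range(1,k),key=lambda i:st[i,4])]+[290,160]
print(onz(f,c,.123)); t={'mtx':0}
"
```

```text
clock: 7.3
position: [0.5888, 0.0835, 0.3286]
tool_rot: [3.131, 0.004, -0.104]
force: [-1.3, 0.4, -0.7]
grip_width: 0.0681
finger_force: 0.0
[0.5887817  0.08350376 0.32859098] [ 3.13102909  0.00350627 -0.10350112]
[305.70191553 193.78843113]
[(array([ 13,  24,  12,  20, 235], dtype=int32), array([308.43404255, 193.45531915]))]
[0.59190841 0.08153433 0.123     ]
```

```bash

python3 -m crank '{"linear":[[0,-0.008,-0.2],[0,-0.008,-0.4],[0,-0.008,-0.6],[0,-0.008,-0.74],[0,-0.008,-0.79]],"delta_rot":[[0,0,0],[0,0,0],[0,0,0],[0,0,0],[0,0,0]],"fingers":[0.6,0.6,0.6,0.6,0.6]}' 40
python3 -m crank '{"linear":[[0,0,0],[0,0,0],[0,0,0],[0,0,0],[0,0,0]],"delta_rot":[[0,0,0],[0,0,0],[0,0,0],[0,0,0],[0,0,0]],"fingers":[-1,-1,-1,-1,-1]}' 40
python3 - <<'E'
import numpy as np
p=lambda t:np.array([-.145*np.cos(t)+.043*np.sin(t),.145*np.sin(t)+.043*np.cos(t)])
for b,ts in((0,[.1,.2,.3,.4,.5]),(.5,[.6,.7,.8,.9,.9]),(.9,[1,1.1,1.2,1.3,1.3])):
  print(b,[np.round(np.array([.9945*d[0],-.105*d[0],d[1]])/.25,3).tolist() for t in ts for d in[p(t)-p(b)]])
E
```

```text
clock: 7.85
position: [0.5848, 0.0784, 0.1322]
tool_rot: [3.13, 0.003, -0.105]
force: [-0.3, -0.2, 0.4]
grip_width: 0.0682
finger_force: 0.0
clock: 8.35
position: [0.5878, 0.0812, 0.1373]
tool_rot: [3.134, -0.005, -0.104]
force: [-2.4, 8.6, 9.4]
grip_width: 0.0173
finger_force: 43.5
0 [[0.02, -0.002, 0.057], [0.045, -0.005, 0.112], [0.076, -0.008, 0.164], [0.112, -0.012, 0.212], [0.153, -0.016, 0.257]]
0.5 [[0.045, -0.005, 0.04], [0.093, -0.01, 0.076], [0.145, -0.015, 0.107], [0.2, -0.021, 0.132], [0.2, -0.021, 0.132]]
0.9 [[0.057, -0.006, 0.02], [0.115, -0.012, 0.034], [0.175, -0.018, 0.042], [0.235, -0.025, 0.044], [0.235, -0.025, 0.044]]
```

```bash

python3 -m crank '{"linear":[[0.02,-0.002,0.057],[0.045,-0.005,0.112],[0.076,-0.008,0.164],[0.112,-0.012,0.212],[0.153,-0.016,0.257]],"delta_rot":[[0.01,0.1,0],[0.02,0.2,0],[0.03,0.3,0],[0.04,0.4,0],[0.05,0.5,0]],"fingers":[-1,-1,-1,-1,-1]}'
python3 -c "
from h import *
s=observe();print(s['qpos'])"
```

```text
clock: 8.85
position: [0.6258, 0.077, 0.2006]
tool_rot: [3.133, 0.262, -0.103]
force: [11.2, 10.1, -21.2]
grip_width: 0.0169
finger_force: 39.5
[-1.18811954e-01  7.17257021e-01 -1.11267058e-01  1.39692098e+00
  6.06635360e-04  1.28237227e+00 -1.88534619e+00]
```

```bash

python3 -m crank '{"linear":[[0.045,-0.005,0.04],[0.093,-0.01,0.076],[0.145,-0.015,0.107],[0.2,-0.021,0.132],[0.2,-0.021,0.132]],"delta_rot":[[0.01,0.12,0],[0.02,0.24,0],[0.03,0.36,0],[0.04,0.45,0],[0.04,0.45,0]],"fingers":[-1,-1,-1,-1,-1]}'
python3 -m crank '{"linear":[[0.057,-0.006,0.02],[0.115,-0.012,0.034],[0.175,-0.018,0.042],[0.235,-0.025,0.044],[0.235,-0.025,0.044]],"delta_rot":[[0.01,0.12,0],[0.02,0.24,0],[0.03,0.36,0],[0.04,0.45,0],[0.04,0.45,0]],"fingers":[-1,-1,-1,-1,-1]}'
python3 -c "
from h import *
s=observe();print(s['qpos'])
f=grab_frame('side');cv2.imwrite('pics/s5.png',cv2.resize(f['image'][50:290,220:440,::-1],None,fx=2.4,fy=2.4,interpolation=2))"
```

```text
clock: 9.35
position: [0.6755, 0.0719, 0.2332]
tool_rot: [3.13, 0.502, -0.104]
force: [-4.1, 8.2, 6.1]
grip_width: 0.0174
finger_force: 42.1
clock: 9.85
position: [0.7351, 0.0684, 0.2707]
tool_rot: [-3.11, 0.47, -0.093]
force: [4.3, 4.3, 142.1]
grip_width: 0.0004
finger_force: 73.7
[-0.03358203  1.0392432  -0.30158887  0.62941145  0.08174237  1.93357747
 -1.90715023]
```

View pics/s5.png

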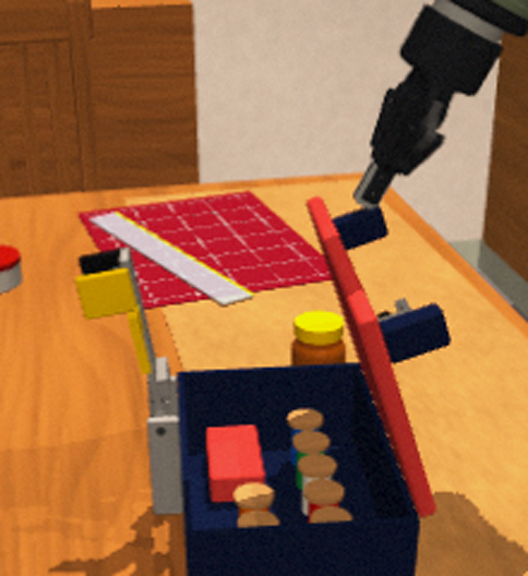

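The fingers slipped off the lug, with a 142 N wrist reading and joint 6 at its limit. The lid stands open at about 70° and the fingers rest above the left lug (crop (362,200)). I'll back away upward.

```bash

python3 -m crank '{"linear":[[0,0,0.12],[0,0,0.25],[-0.02,0,0.4],[-0.04,0,0.55],[-0.04,0,0.6]],"delta_rot":[[0,-0.1,0],[0,-0.3,0],[0,-0.6,0],[0,-0.8,0],[0,-0.8,0]],"fingers":[-1,-1,-1,-1,-1]}'
python3 -m crank '{"linear":[[0,0,0],[0,0,0],[0,0,0],[0,0,0],[0,0,0]],"delta_rot":[[0,0,0],[0,0,0],[0,0,0],[0,0,0],[0,0,0]],"fingers":[-1,-1,-1,-1,-1]}'
python3 -c "
from h import *
s=observe();print(s['qpos'],np.abs(s['qd']).max())
f=grab_frame('side');cv2.imwrite('pics/s6.png',cv2.resize(f['image'][50:370,220:460,::-1],None,fx=1.8,fy=1.8,interpolation=2))"
```

```text
clock: 10.4
position: [0.7206, 0.071, 0.4233]
tool_rot: [-3.075, 0.051, -0.078]
force: [-0.5, -0.5, 1.1]
grip_width: -0.0001
finger_force: 0.0
clock: 10.9
position: [0.7222, 0.0711, 0.4129]
tool_rot: [-3.076, 0.067, -0.079]
force: [-0.2, -0.1, -0.3]
grip_width: 0.0003
finger_force: 0.0
[ 1.17566265e-03  6.61279947e-01 -3.18041645e-01  9.55437798e-01
  1.09599671e-01  1.59203177e+00 -1.90866719e+00] 0.004439869288408644
```

View pics/s6.png

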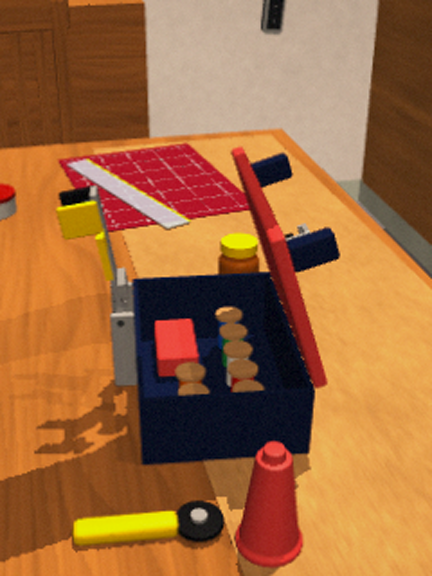

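```bash
python3 - <<'E'
from h import *
f=grab_frame("side")
m=hsv(f,(0,150,60),(6,255,255))|hsv(f,(174,150,60),(179,255,255)); m[270:]=0; m[:,:345]=0
c=max(cv2.findContours(m,0,2)[0],key=cv2.contourArea)[:,0]
print("top px",c[c[:,1].argmin()],"right px",c[c[:,0].argmax()])
for t in(.8,1,1.1,1.2,1.3,1.4):
  for y in(.13,):
    a,b=-.18*np.cos(t)+.015*np.sin(t),.18*np.sin(t)+.015*np.cos(t)
    cx=.09+a; print(t,proj(f,[.629+.9945*cx+.105*y,-.032-.105*cx+.9945*y,.085+b]))
E
```

```text
top px [352 132] right px [400 263]
0.8 [317.61944486 147.42816927]
1 [331.18296078 138.23647047]
1.1 [338.6518192  134.60002407]
1.2 [346.45813629 131.67512773]
1.3 [354.50306336 129.50278274]
1.4 [362.6834101  128.11232968]
```

The lid is at about 1.25 rad, the lever is folded and the arm is clear. Handing in.

```bash
python3 -c "
from workcell import bot
print(bot.job_done())"
```

```text
the job is handed in; nothing more can be done
None
```

I handed the job in with the case open, but it may be judged a fail: the fingers slipped off the lug near the end of the lift, the wrist force read 142 N (limit 120 N), and joint 6 read 1.934 rad (limit 1.93). Otherwise the lid stands at about 1.25 rad, the lever is folded back to roughly 1.7 rad, the arm is clear, and the cone, jar and cutter look untouched.

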